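# Close and tuck the dust flap of a watch-movement tray

### The job

Cover the watch movement in the small tray: push the raised flap over from its outer (ridged) face until it lies flat on the tray, then, pressing it down, push it along by its ridge until its free edge is tucked fully home beneath the steel lip, and leave it there. Do it with fingertip pushes on the outer face only: do not pinch the flap or touch its cork-padded inner face, do not touch or lift the movement, and leave the things standing around the tray where they are.

Things in the scene. Friction and masses are not known exactly. Their poses are not given: they have to be found in the camera images.
- tray: Open aluminium tray fixed to the bench, pointing any way: 120 mm long (its x), 90 mm wide (y), rim 20 mm high, walls and floor 5 mm. Origin: centre of the underside, z up. Hinge pin of the flap along y at the -x end, steel lip at the +x end. Steel hinge ears 28 mm high at y = +-47.5 mm, x -60 to -26 mm.
- tray_lip (a point): Middle of the lip's lower inner edge, at (46, 0, 26.5) mm in the tray's frame, axes as the tray. The lip is a steel plate 60 mm wide (y), at x 46 to 58 mm, underside 26.5 mm and top 30.5 mm above the tray's underside, open towards -x, closed by an upright at x 58 to 64 mm. The flap's edge must go beneath it.
- flap (a joint): Swing of the flap, rad: 0 flat on the rim, 1.57 upright, at most 2.0 (leaning away from the lip); starts raised, 1.4 to 1.9. Spring 0.05 N m/rad towards 1.7, friction 0.02 N m: let go untucked it rises again to about 1.1; tucked, it bears up on the lip at about 0.04. Its edge lands on top of the lip if the flap slides forward before it is flat.
- flap_hinge (a point): Middle of the hinge axis, at (-48 + slide, 0, 21.5) mm in the tray's frame; moves and turns with the flap, axes as flap_edge. The flap is a grey plastic plate 80 mm wide and 3 mm thick, from 2 to 90 mm from this axis, its mid-plane through the axis: flat, its top is 23 mm above the tray's underside.
- flap_slide (a joint): Slide of the flap with its hinge pin along the tray's +x towards the lip, m: 0 (the flat flap's edge is 4 mm short of the lip) to 0.014 (a stop; edge 10 mm beneath the lip: fully home). Starts at 0 to 0.003. Held by about 2.5 N of friction, it stays where left.
- flap_edge (a point): Middle of the flap's free edge at mid thickness, 90 mm from the hinge axis. x points from the hinge to the edge, z out of the outer face.
- flap_push (a point): Middle of the flap's outer face (the top when closed), 48 mm from the hinge axis; axes as flap_edge. On that face, 72 mm wide, an aluminium ridge: an almost square step on the hinge side, 6 mm high, 56 mm from the hinge axis, from which it slopes down to the plate at about 77 mm. Push against the step.
- flap_pad: Cork pad 54 x 60 x 2 mm on the inner face of the flap, 15 to 69 mm from the hinge axis. Origin: its centre. Not to be touched.
- movement: Brass watch movement, a disc 26 mm across and 8 mm high, lying loose on the tray's floor. Origin: centre of its underside. Not to be touched or lifted.
- loupe: Black eye loupe, 38 mm across and 44 mm high, standing loose near the tray. Origin: centre of its underside.
- jar: Glass jar with a metal cap, 42 mm across and 48 mm high, standing loose near the tray. Origin: centre of its underside.
- block: Round steel bench block, 50 mm across and 18 mm high, lying loose near the tray. Origin: centre of its underside.
Things that resemble listed ones, but are neither listed nor needed, are in the scene too. There is more than one size of the tray; the one meant has the size given above.

How it is judged (in metres and radians):
At the end, for the whole second after the job is handed in: The flap lies flat (under 0.08 rad) with its free edge at least 6 mm beneath the lip (10 mm is fully home), below the lip's underside and at rest; the movement lies on the tray's floor; loupe, jar and block are within 20 mm of where they stood (value of joint flap below 0.08 rad and x of flap_edge in the frame of tray above 0.052 m and z of flap_edge in the frame of tray below 0.028 m and velocity of joint flap between -0.05 and 0.05 rad/s and horizontal distance between movement and tray below 0.06 m and z of movement in the frame of tray below 0.01 m and distance of each of loupe, jar, block from where it was at the start of the episode below 0.02 m); the robot touches nothing.
It fails at once if the flap's padded inner face is touched (flap pinched or hooked) (contact force between the fingers and flap_pad above 1 N).
It fails at once if the movement is touched by the robot (contact force between any of the fingers, the arm and movement above 0.5 N).
It fails at once if the movement is lifted from the tray's floor (z of movement in the frame of tray above 0.014 m).
It fails at once if loupe, jar or block is moved by over 20 mm or lifted (distance of any of loupe, jar, block from where it was at the start of the episode above 0.02 m).
It also fails if it takes over 42 s, if anything falls off the work surface, if the arm or the gripper's body presses on something with over 40 N, if the wrist force passes 120 N, or if a joint passes its speed limit or range.

### The arm

A 6-joint arm with a two-finger parallel gripper is mounted at the origin on the work surface. World frame = base frame: x ahead of the robot, y to its left, z up, the work surface at z = 0. Lengths are in mm, angles in rad, forces in N, time in s.
With the tool pointing down it reaches from about 250 to 775 mm from the base axis. Payload 8.9 kg.
Tool frame: the origin (TCP) lies midway between the tips of the shut fingers; the grasp point (between the pads) lies manip.grip_depth behind it (manip.grip_depth is the distance from the TCP to the grasp point, in mm); z points along the fingers, x is the direction in which the jaws open and shut, and the axes are right-handed (so a half turn about z gives the same grasp; the last joint's range is limited). The gripper opens to 85 mm and grips with 20 to 120 N. Pads are 22 mm wide; open, the fingers measure 114 mm over their backs; the gripper's body (76 mm by 85 mm) begins 54 mm behind the grasp point. The pads swing forward as they close: fully open they stand 13 mm farther back than shut.
Start: joints at [0.975, 0.291, -0.153, 1.127, 0, 1.431], TCP at [231.56, 471.172, 231.305] pointing down, gripper open.
Joint ranges: [-2.52, 2.52], [-0.91, 1.74], [-1.3, 1.37], [-1.96, 2.02], [-1.52, 1.47], [-3.14, 3.14]. Speed limits (rad/s): [2.22, 2.22, 2.79, 3.14, 3.14, 3.14].

### API

Orientations are given as a unit quaternion [w, x, y, z].
In Python, from rig import manip gives the robot as it stands. The module is installed in compiled form; this text tells all that it offers.
- The arm moves only by the shell command python3 -m jog 'ROWS'. ROWS is JSON, a list of rows, each a list of 7 numbers: the shift along the world's x, y, z in units of 500 mm (1.0 is 500 mm), then the turn, a rotation vector about the world's x, y, z in units of 60 degrees (1.0 is 60 degrees), then the opening in per cent of the stroke, from 0 (shut) to 100 (fully open). A call has 1 to 12 rows; each row is the pose to reach, as a shift and turn from the pose commanded when the call began; what a row does not reach only later rows make up. A row lasts 1/10 s, in which the tool goes at most 50 mm and 8.59 degrees, less where a joint would pass 70% of its speed; a pose out of reach is approached as far as the arm can. A call with a number of a shift or a turn outside -1 to 1 is refused whole. A call with a gripper value outside its range is refused whole. The fingers move at their own pace and stop on an object; the grip force is fixed at half the most. Time passes only in rows, so rows that repeat a pose let the fingers close. It gives the time, the measured TCP pose, the force and the opening at its end, in the units of the state.
- manip.observe(): the state, without advancing time (a new reading comes with each control period).
- manip.get_image(name): name is "scene" or "top" or "wrist"; returns the picture (384x512x3 uint8, blue, green, red); there is no depth.
- manip.camera_model(name): a dict with "fovy" (degrees; the focal length in pixels is half the picture's height over the tangent of half this angle, whatever the lens; pixels are square), "cx", "cy" (the principal point, pixels), "world_from_camera" (4x4, takes a point from camera to world coordinates). Camera axes: x right, y down, z forward; pixel columns grow to the right and rows downward; lengths in mm; the calibration is good to about 2 mm. A picture is of the moment at which its call begins: read the wrist's pose just before it. camera_model takes no time and is no camera call; for the wrist camera it gives the pose at the moment of the call.
- manip.close_job(): hands the job in, once; it reports no verdict.
Trained networks look in the newest picture that a camera, given by its name, has taken for a name from the list of things; names that differ only in an ending like _2 or _b are one class to them, and where a whole thing is asked for, a point or a joint stands for the part that bears it (a point fixed in the world has none). Each returns a list of dicts, best first, with "confidence" (0 to 1); they miss things now and then, are a little off and sometimes report something else, mostly with a low value. They report only what shows in the picture. A call takes as long as a camera call. They do not tell look-alikes from the thing itself.
- manip.boxes_of(name, camera): "rect" ([left, top, right, bottom] in pixels, round what is visible of it).
- manip.landmark_of(name, camera): "centre" ([column, row] in pixels: a listed point, or the origin of a listed thing).
The state is a dict: "t": time; "joints": joint angles; "joint_vel": joint speeds; "joint_torque": joint torques, N m; "eef_pos": TCP position; "eef_rot": TCP orientation; "contact_force": force on the tool from outside, world axes, zero at the start; "ft_torque": the same for the moment, N m; "gripper_width": finger opening in mm.
Only numpy, scipy, OpenCV 4.12 (cv2) and the standard library are available. Lean on these libraries where they do the work, as an engineer would, in place of code of your own. Each camera call takes 0.05 s, during which the arm holds its last target.

## Working session

There is one attempt and no reset: what is moved stays moved. The work goes in short steps, Python scripts to look and compute and a shell command to move; the robot and the scene stay as the last step left them, time stands still between calls to the robot, and variables do not carry over. Pictures are saved under pics/ and viewed, and the job is handed in when it is done.

```bash
mkdir -p pics; ls
cat > h.py <<'E'
from rig import manip
import numpy as np, cv2
def model(c):
    m=manip.camera_model(c); T=np.array(m["world_from_camera"]); f=192/np.tan(np.radians(m["fovy"])/2)
    return T,f,m["cx"],m["cy"]
def ray(c,px,m=None):
    T,f,cx,cy=m or model(c)
    d=T[:3,:3]@np.array([(px[0]-cx)/f,(px[1]-cy)/f,1]); return T[:3,3],d
def onz(c,px,z,m=None):
    o,d=ray(c,px,m); return o+d*(z-o[2])/d[2]
def proj(c,p,m=None):
    T,f,cx,cy=m or model(c)
    q=np.linalg.inv(T)@np.append(p,1); return [cx+f*q[0]/q[2],cy+f*q[1]/q[2]]
E
python3 - <<'E'
from h import *
print(manip.observe())
print(manip.grip_depth)
for c in ["scene","top","wrist"]:
    im=manip.get_image(c); cv2.imwrite(f"pics/{c}0.png",im); m=manip.camera_model(c); print(c,m["fovy"],m["cx"],m["cy"],np.round(m["world_from_camera"],3).tolist())
    for n in ["tray","movement","flap","loupe","jar","block"]:
        print(n,[(np.round(b["rect"]).tolist(),round(b["confidence"],2)) for b in manip.boxes_of(n,c)])
E
```

```text
pics
{'t': 0.0, 'joints': array([ 9.74684230e-01,  2.91279470e-01, -1.54112295e-01,  1.12671186e+00,
       -1.33561763e-05,  1.43149237e+00]), 'joint_vel': array([-4.37170097e-04, -1.75340391e-03,  3.02200848e-05,  6.16122316e-04,
        1.82622326e-04, -1.46105169e-03]), 'joint_torque': array([ 1.15057654e-03, -5.37145650e+01,  3.31371582e+01,  1.60801644e-02,
       -6.73146360e-05, -5.05631419e-06]), 'eef_pos': array([231.32459168, 470.80270285, 230.73796918]), 'eef_rot': array([ 2.71256222e-04,  8.48847794e-01,  5.28636922e-01, -5.94743358e-04]), 'contact_force': array([-0.6793808 ,  0.24878111,  0.1966576 ]), 'ft_torque': array([-0.0089221 ,  0.03162031,  0.0553648 ]), 'gripper_width': 85.43181058582954}
18.700000000000003
scene 42.414916310459205 253.02836956732838 191.09708612199478 [[-0.297, 0.812, -0.502, 964.83], [0.955, 0.254, -0.153, 176.437], [0.004, -0.525, -0.851, 721.958], [0.0, 0.0, 0.0, 1.0]]
tray [([166.0, 154.0, 252.0, 251.0], 0.8), ([207.0, 104.0, 267.0, 156.0], 0.67)]
movement []
flap [([220.0, 110.0, 257.0, 144.0], 0.75), ([188.0, 153.0, 238.0, 187.0], 0.72),
[... 417 characters left out ...]
, 300.0], 0.87), ([234.0, 125.0, 314.0, 207.0], 0.86), ([254.0, 170.0, 307.0, 202.0], 0.57), ([261.0, 169.0, 306.0, 198.0], 0.27)]
movement [([272.0, 166.0, 281.0, 176.0], 0.48)]
flap [([259.0, 170.0, 306.0, 199.0], 0.81), ([264.0, 244.0, 302.0, 295.0], 0.68)]
loupe [([339.0, 137.0, 363.0, 163.0], 0.91)]
jar [([232.0, 90.0, 251.0, 116.0], 0.82)]
block [([197.0, 138.0, 226.0, 168.0], 0.62), ([342.0, 140.0, 362.0, 164.0], 0.39)]
wrist 70.64241811703475 252.89483916554752 196.10586591010713 [[0.441, 0.858, 0.262, 164.805], [0.898, -0.422, -0.129, 503.986], [-0.0, 0.292, -0.956, 374.261], [0.0, 0.0, 0.0, 1.0]]
tray [([73.0, 377.0, 89.0, 382.0], 0.63)]
movement []
flap []
loupe []
jar []
block []
```

Run:
```python
import cv2
a=cv2.imread("pics/scene0.png")[80:320,90:310]; cv2.imwrite("pics/s1.png",cv2.resize(a,None,fx=2.5,fy=2.5,interpolation=2))
a=cv2.imread("pics/top0.png")[70:310,180:380]; cv2.imwrite("pics/t1.png",cv2.resize(a,None,fx=2.5,fy=2.5,interpolation=2))
```

```text
(no output)
```

View pics/s1.png

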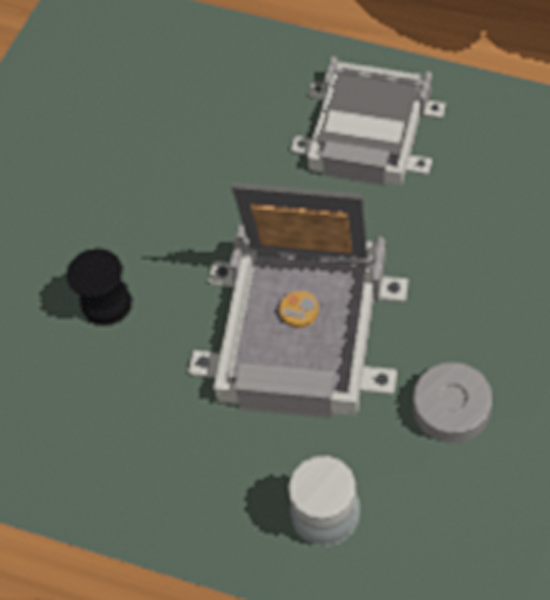

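View pics/t1.png

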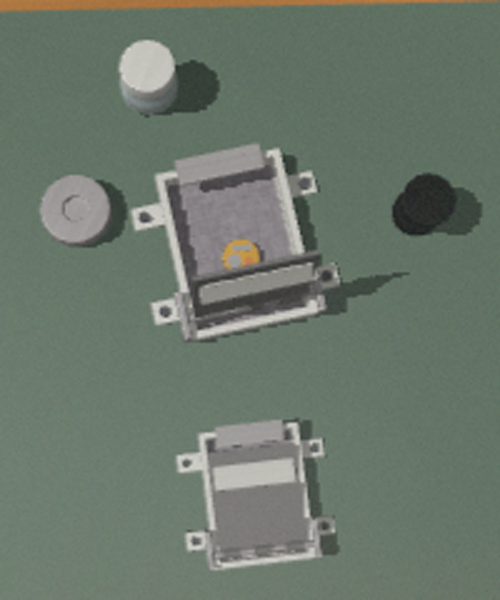

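The target is the larger tray, with its flap raised and the movement visible (top ~(274,166), scene ~(209,203)). The look-alike is the smaller closed tray (top ~(284,270), scene ~(237,130)). Now I'll fit the tray pose from the landmarks.

Run:
```python
from h import *
from scipy.optimize import least_squares
obs=[]
for c in ["scene","top"]:
    manip.get_image(c)
    for n in ["tray","tray_lip","flap_hinge","flap_edge","flap_push","flap_pad","movement","loupe","jar","block"]:
        L=manip.landmark_of(n,c); print(c,n,[(np.round(b["centre"],1).tolist(),round(b["confidence"],2)) for b in L])
M={c:model(c) for c in ["scene","top"]}
for u,v in [(185,337),(325,308),(282,150),(155,175)]:
    print(np.round(onz("top",(180+u/2.5,70+v/2.5),20,M["top"]),1))
print("loupe/jar/block")
```

```text
scene tray [([239.6, 129.0], 0.78), ([210.6, 212.2], 0.64)]
scene tray_lip [([203.5, 229.1], 0.91), ([231.7, 137.6], 0.71)]
scene flap_hinge [([237.6, 106.8], 0.87), ([212.7, 183.0], 0.74)]
scene flap_edge [([206.0, 157.2], 0.92), ([238.8, 133.9], 0.81)]
scene flap_push [([213.4, 164.9], 0.96), ([238.7, 124.5], 0.57)]
scene flap_pad [([209.5, 174.0], 0.61)]
scene movement [([207.0, 201.9], 0.48)]
scene loupe [([133.4, 204.9], 0.76)]
scene jar [([221.6, 287.5], 0.81)]
scene block [([267.7, 244.2], 0.62)]
top tray [([279.6, 268.4], 0.7), ([272.9, 165.8], 0.64)]
top tray_lip [([280.6, 248.0], 0.95), ([268.9, 140.0], 0.94), ([271.8, 166.4], 0.31), ([281.8, 190.7], 0.18)]
top flap_hinge [([281.9, 290.3], 0.88), ([280.8, 190.6], 0.68)]
top flap_edge [([283.7, 248.7], 0.93), ([284.1, 175.1], 0.86)]
top flap_push [([281.8, 265.4], 0.87), ([277.9, 183.2], 0.71)]
top flap_pad [([240.6, 108.9], 0.58)]
top movement [([278.7, 174.3], 0.63)]
top loupe [([347.1, 154.5], 0.6)]
top jar [([241.7, 108.3], 0.59), ([281.1, 176.4], 0.25)]
top block [([210.5, 151.3], 0.96), ([278.4, 183.8], 0.38)]
[530.7  26.2  20. ]
[549.2 -71.3  20. ]
[662.9 -45.3  20. ]
[646.4  45.2  20. ]
loupe/jar/block
```

Run:
```python
from h import *
from scipy.optimize import least_squares
M={c:model(c) for c in ["scene","top"]}
def pts(p):
    x,y,w,th,s=p; c,sn=np.cos(w),np.sin(w)
    W=lambda a,b,z: np.array([x+c*a-sn*b,y+sn*a+c*b,z])
    h=-48+s; F=lambda r,n: W(h+r*np.cos(th)-n*np.sin(th),0,21.5+r*np.sin(th)+n*np.cos(th))
    return dict(tray=W(0,0,0),tray_lip=W(46,0,26.5),flap_hinge=W(h,0,21.5),flap_edge=F(90,0),flap_push=F(48,1.5),
      c0=W(-60,45,20),c1=W(-60,-45,20),c2=W(60,-45,20),c3=W(60,45,20))
O=[("scene","tray",210.6,212.2),("scene","tray_lip",203.5,229.1),("scene","flap_hinge",212.7,183),("scene","flap_edge",206,157.2),("scene","flap_push",213.4,164.9),
("top","tray",272.9,165.8),("top","tray_lip",268.9,140),("top","flap_hinge",280.8,190.6),("top","flap_edge",284.1,175.1),("top","flap_push",277.9,183.2)]
for n,(u,v) in zip(["c0","c1","c2","c3"],[(185,337),(325,308),(282,150),(155,175)]): O.append(("top",n,180+u/2.5,70+v/2.5))
def res(p):
    q=pts(p); return np.concatenate([np.array(proj(c,q[n],M[c]))-[u,v] for c,n,u,v in O]+[[(p[4]-1.5)/1.5]])
r=least_squares(res,[597,-11,0.2,1.6,1.5],loss="soft_l1",x_scale=[10,10,.1,.1,1])
print(r.x); print(np.round(res(r.x),1).reshape(-1) )
for n,v in pts(r.x).items(): print(n,np.round(v,1))
for n,c,px in [("loupe","scene",(133.4,204.9)),("loupe","top",(347.1,154.5)),("jar","scene",(221.6,287.5)),("jar","top",(241.7,108.3)),("block","scene",(267.7,244.2)),("block","top",(210.5,151.3))]: print(n,c,np.round(onz(c,px,0,M[c]),0))
```

```text
[ 5.98963026e+02 -1.06481963e+01  1.90702881e-01  1.43773672e+00
  2.32545584e+00]
[-1.1 -0.5  0.2 -0.3  0.1 -1.1  1.7 -0.5 -3.   3.4  0.7  2.1 -0.1 -0.3
 -0.8  0.2 -1.7 -0.2  3.5  0.5  2.3 -0.5 -2.9  0.4 -1.1 -1.9  0.1 -1.6
  0.6]
tray [599.  -10.6   0. ]
tray_lip [644.1  -1.9  26.5]
flap_hinge [554.1 -19.3  21.5]
flap_edge [565.8 -17.  110.7]
flap_push [558.9 -18.4  69.3]
c0 [531.5  22.2  20. ]
c1 [548.6 -66.2  20. ]
c2 [666.4 -43.5  20. ]
c3 [649.3  44.9  20. ]
loupe scene [ 625. -137.    0.]
loupe top [ 621. -144.    0.]
jar scene [718.  52.   0.]
jar top [712.  45.   0.]
block scene [627.  99.   0.]
block top [632. 103.   0.]
```

The fit holds to about 2–3 mm: tray at (599, −11), yaw 0.19, flap ~1.44 rad, hinge on the robot's side. The loupe, jar and block are all clear of the approach. I'll turn the tool, shut the gripper and move to behind the flap, staying high.

```bash
python3 -m jog '[[0.05,-0.08,0,0.06,0,0.617,0],[0.09,-0.16,0,0,0,0.617,0],[0.14,-0.24,0,0,0,0.617,0],[0.19,-0.32,0,0,0,0.617,0],[0.24,-0.40,0,0,0,0.617,0],[0.28,-0.48,0,0,0,0.617,0],[0.33,-0.56,0,0,0,0.617,0],[0.38,-0.64,0,0,0,0.617,0],[0.43,-0.72,0,0,0,0.617,0],[0.47,-0.80,0,0,0,0.617,0],[0.5,-0.88,0,0,0,0.617,0],[0.53,-0.96,0,0,0,0.617,0]]'
python3 -m jog '[[0,0,0,0,0,0,0],[0,0,0,0,0,0,0],[0,0,0,0,0,0,0],[0,0,0,0,0,0,0],[0,0,0,0,0,0,0],[0,0,0,0,0,0,0]]'
python3 - <<'E'
from h import *
o=manip.observe(); print(o["t"],o["eef_pos"],o["eef_rot"],o["joints"],o["contact_force"])
m=model("wrist"); im=manip.get_image("wrist"); cv2.imwrite("pics/w1.png",im)
np.save("w1.npy",np.append(m[0].ravel(),m[1:]))
for n in ["tray","tray_lip","flap_hinge","flap_edge","flap_push"]:
    L=manip.landmark_of(n,"wrist"); print(n,[(np.round(b["centre"],1).tolist(),round(b["confidence"],2)) for b in L])
E
```

```text
t: 3.35
eef_pos: [497.1, -10.7, 231.4]
eef_rot: [0.0, 0.637, 0.771, 0.0]
contact_force: [0.9, 0.2, -0.6]
gripper_width: -0.1
t: 3.95
eef_pos: [496.4, -8.1, 231.4]
eef_rot: [0.0, 0.637, 0.771, 0.0]
contact_force: [-0.9, 0.1, 0.7]
gripper_width: -0.3
3.95 [496.42734207  -8.12130412 231.42843251] [7.09937890e-05 6.36642220e-01 7.71159306e-01 5.28808120e-05] [-1.63733711e-01  2.36452751e-01 -2.26645653e-01  1.10752202e+00
  2.01053623e-05 -3.54257629e-01] [-0.93470181  0.0676259   0.68725986]
tray [([257.8, 112.2], 0.82), ([242.6, 233.1], 0.63)]
tray_lip [([252.6, 141.6], 0.79)]
flap_hinge [([260.4, 81.6], 0.78), ([237.0, 209.8], 0.61)]
flap_edge [([231.3, 248.7], 0.96), ([251.0, 139.5], 0.62)]
flap_push [([257.0, 115.2], 0.9), ([239.7, 228.5], 0.73)]
```

View pics/w1.png

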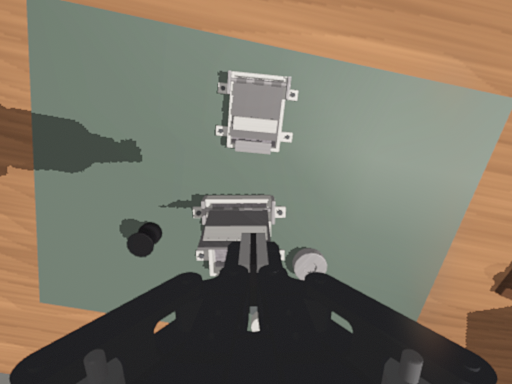

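The wrist view shows the target's flap from behind (hinge ~(237,207), ridge ~(238,232)), with the fingers in front. I'll refit with these points.

```bash
cat > fit.py <<'E'
from h import *
from scipy.optimize import least_squares
M={c:model(c) for c in ["scene","top"]}
w=np.load("w1.npy"); M["wrist"]=(w[:16].reshape(4,4),*w[16:])
def pts(p):
    x,y,w,th,s=p; c,sn=np.cos(w),np.sin(w)
    W=lambda a,b,z: np.array([x+c*a-sn*b,y+sn*a+c*b,z])
    h=-48+s; F=lambda r,n: W(h+r*np.cos(th)-n*np.sin(th),0,21.5+r*np.sin(th)+n*np.cos(th))
    return dict(tray=W(0,0,0),tray_lip=W(46,0,26.5),flap_hinge=W(h,0,21.5),flap_edge=F(90,0),flap_push=F(48,1.5),
      c0=W(-60,45,20),c1=W(-60,-45,20),c2=W(60,-45,20),c3=W(60,45,20))
O=[("scene","tray",210.6,212.2),("scene","tray_lip",203.5,229.1),("scene","flap_hinge",212.7,183),("scene","flap_edge",206,157.2),("scene","flap_push",213.4,164.9),
("top","tray",272.9,165.8),("top","tray_lip",268.9,140),("top","flap_hinge",280.8,190.6),("top","flap_edge",284.1,175.1),("top","flap_push",277.9,183.2)]
O+=[("wrist","flap_hinge",237,209.8),("wrist","flap_edge",231.3,248.7),("wrist","flap_push",239.7,228.5),("wrist","tray",242.6,233.1)]
O+=[("wrist","c0",274,197),("wrist","c1",203,197)]
for n,(u,v) in zip(["c0","c1","c2","c3"],[(185,337),(325,308),(282,150),(155,175)]): O.append(("top",n,180+u/2.5,70+v/2.5))
def res(p):
    q=pts(p); return np.concatenate([np.array(proj(c,q[n],M[c]))-[u,v] for c,n,u,v in O]+[[(p[4]-1.5)/1.5]])
r=least_squares(res,[597,-11,0.2,1.6,1.5],loss="soft_l1",x_scale=[10,10,.1,.1,1])
print(r.x)
for o,e in zip(O,res(r.x)[:-1].reshape(-1,2)): print(o[:2],np.round(e,1))
E
python3 fit.py; python3 -c "
import cv2
a=cv2.imread('pics/w1.png')[180:290,170:310]; cv2.imwrite('pics/w1c.png',cv2.resize(a,None,fx=5,fy=5,interpolation=2))"
```

```text
[ 5.97795237e+02 -1.06517222e+01  1.89895575e-01  1.43324908e+00
  2.95322651e+00]
('scene', 'tray') [-0.9 -1.1]
('scene', 'tray_lip') [ 0.4 -0.9]
('scene', 'flap_hinge') [ 0.3 -1.3]
('scene', 'flap_edge') [ 1.9 -0.6]
('scene', 'flap_push') [-2.9  3.2]
('top', 'tray') [0.7 2.8]
('top', 'tray_lip') [-0.1  0.4]
('top', 'flap_hinge') [-0.9  0.5]
('top', 'flap_edge') [-1.8 -0.1]
('top', 'flap_push') [3.4 0.7]
('wrist', 'flap_hinge') [0.4 0.5]
('wrist', 'flap_edge') [1.7 0.5]
('wrist', 'flap_push') [-4.4 -0.9]
('wrist', 'tray') [-4.   0.4]
('wrist', 'c0') [-4.   2.7]
('wrist', 'c1') [1.5 2.7]
('top', 'c0') [2.3 0.2]
('top', 'c1') [-2.9  1.1]
('top', 'c2') [-1.1 -1.2]
('top', 'c3') [ 0.1 -1. ]
```

View pics/w1c.png

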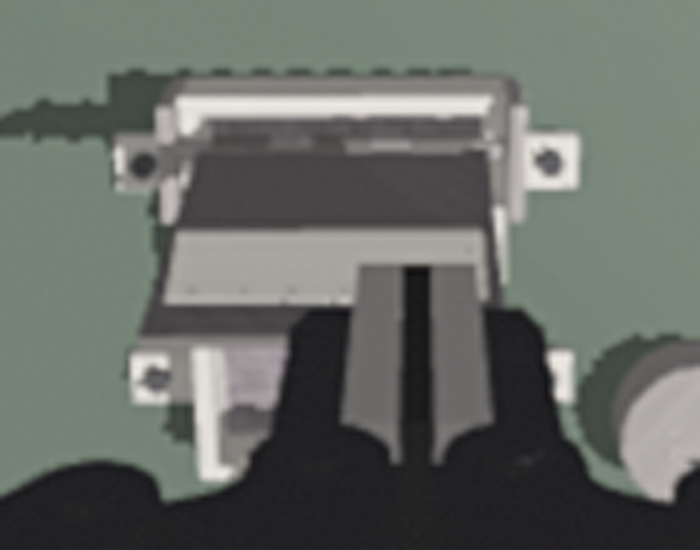

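```bash
python3 -m jog '[[0.017,-0.018,-0.06,0,0,0,0],[0.034,-0.036,-0.14,0,0,0,0],[0.034,-0.036,-0.22,0,0,0,0],[0.034,-0.036,-0.29,0,0,0,0],[0.034,-0.036,-0.33,0,0,0,0],[0.034,-0.036,-0.33,0,0,0,0],[0.034,-0.036,-0.33,0,0,0,0]]'
python3 - <<'E'
from h import *
im=manip.get_image("scene")[80:280,130:310]; cv2.imwrite("pics/s2.png",cv2.resize(im,None,fx=3,fy=3,interpolation=2))
E
```

```text
t: 4.95
eef_pos: [513.8, -26.9, 66.8]
eef_rot: [-0.0, 0.637, 0.771, -0.0]
contact_force: [0.6, 0.0, -0.1]
gripper_width: -0.1
```

View pics/s2.png

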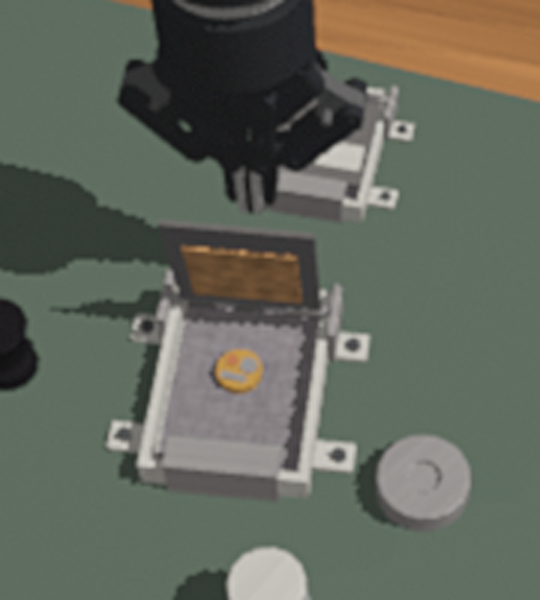

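The gripper is behind the flap's outer face (fingertip ~(250,205) in the crop) and clear of it. Now I'll push it over gently.

```bash
python3 -m jog '[[0.012,0.002,0,0,0,0,0],[0.024,0.005,0,0,0,0,0],[0.036,0.007,0,0,0,0,0],[0.046,0.009,0,0,0,0,0],[0.054,0.010,0,0,0,0,0],[0.062,0.012,0,0,0,0,0],[0.068,0.013,-0.002,0,0,0,0],[0.074,0.014,-0.004,0,0,0,0],[0.080,0.015,-0.005,0,0,0,0],[0.086,0.0165,-0.006,0,0,0,0],[0.086,0.0165,-0.006,0,0,0,0]]'
python3 - <<'E'
from h import *
im=manip.get_image("scene")[80:280,130:310]; cv2.imwrite("pics/s3.png",cv2.resize(im,None,fx=3,fy=3,interpolation=2))
print(manip.landmark_of("flap_edge","scene"))
E
```

```text
t: 6.1
eef_pos: [556.8, -18.5, 63.1]
eef_rot: [-0.0, 0.637, 0.771, 0.0]
contact_force: [0.6, -0.6, 0.6]
gripper_width: -0.3
[{'centre': [235.1, 139.6], 'confidence': 0.79}, {'centre': [203.5, 172.7], 'confidence': 0.73}]
```

View pics/s3.png

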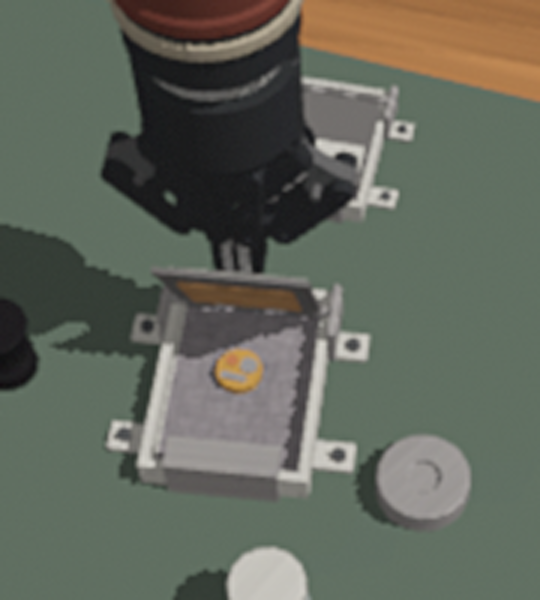

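```bash
python3 -m jog '[[0.006,0.001,-0.003,0,0,0,0],[0.012,0.002,-0.007,0,0,0,0],[0.0165,0.003,-0.010,0,0,0,0],[0.0206,0.004,-0.013,0,0,0,0],[0.025,0.005,-0.0165,0,0,0,0],[0.0295,0.0057,-0.020,0,0,0,0],[0.0335,0.0065,-0.024,0,0,0,0],[0.0373,0.0072,-0.0284,0,0,0,0],[0.0405,0.0078,-0.033,0,0,0,0],[0.0436,0.0084,-0.0376,0,0,0,0],[0.0470,0.009,-0.0445,0,0,0,0],[0.0500,0.0096,-0.051,0,0,0,0]]'
python3 - <<'E'
from h import *
im=manip.get_image("scene")[80:280,130:310]; cv2.imwrite("pics/s4.png",cv2.resize(im,None,fx=3,fy=3,interpolation=2))
print(manip.landmark_of("flap_edge","scene"))
E
```

```text
t: 7.4
eef_pos: [581.9, -13.7, 37.6]
eef_rot: [0.0, 0.637, 0.771, 0.0]
contact_force: [0.7, 1.0, 1.5]
gripper_width: 0.0
[{'centre': [205.3, 212.2], 'confidence': 0.97}, {'centre': [236.2, 137.6], 'confidence': 0.8}]
```

View pics/s4.png

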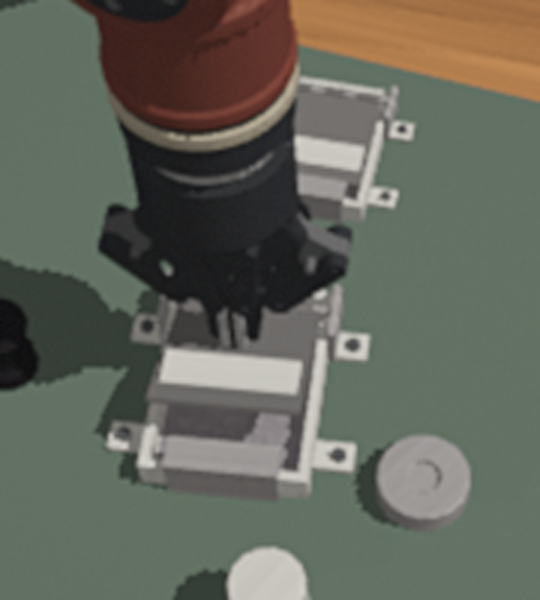

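The flap is at roughly 20°, with the tip behind the ridge and the edge short of the lip. I'll press down to flat, drifting slightly backward.

```bash
python3 -m jog '[[0,0,-0.006,0,0,0,0],[-0.001,0,-0.011,0,0,0,0],[-0.002,0,-0.016,0,0,0,0],[-0.003,-0.0005,-0.020,0,0,0,0],[-0.005,-0.001,-0.024,0,0,0,0],[-0.006,-0.001,-0.028,0,0,0,0],[-0.006,-0.001,-0.030,0,0,0,0],[-0.006,-0.001,-0.031,0,0,0,0],[-0.006,-0.001,-0.031,0,0,0,0]]'
python3 - <<'E'
from h import *
im=manip.get_image("scene")[140:280,130:280]; cv2.imwrite("pics/s5.png",cv2.resize(im,None,fx=4,fy=4,interpolation=2))
m=model("scene")
L=manip.landmark_of("flap_edge","scene")
for l in L: 
  p=onz("scene",l["centre"],21.5,m)-[597.8,-10.65,0]; print(l,p[0]*.982+p[1]*.189)
l=manip.landmark_of("tray_lip","scene")[0]; p=onz("scene",l["centre"],26.5,m)-[597.8,-10.65,0]; print(l,p[0]*.982+p[1]*.189)
E
```

```text
t: 8.4
eef_pos: [578.6, -14.3, 22.8]
eef_rot: [0.0, 0.637, 0.771, 0.0]
contact_force: [-1.2, 0.4, 8.0]
gripper_width: 0.0
{'centre': [235.7, 136.9], 'confidence': 0.9} -143.54378279847433
{'centre': [203.6, 227.6], 'confidence': 0.76} 42.56025721859511
{'centre': [233.4, 139.7], 'confidence': 0.89} -133.05731812626362
```

View pics/s5.png

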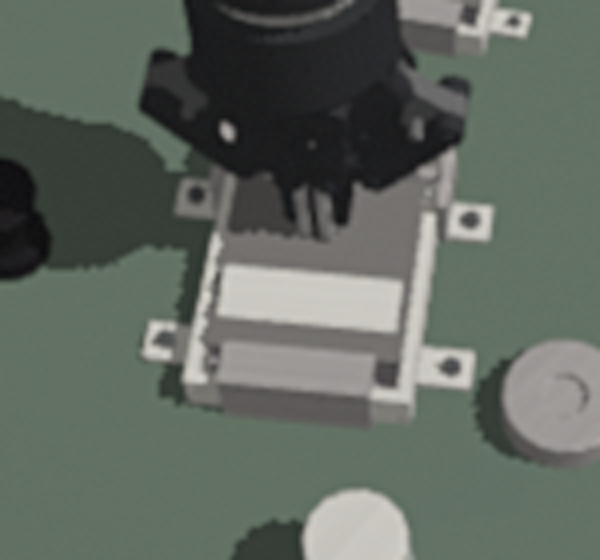

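It's flat: tip at z 22.8 with 8 N of press, which rules out the edge resting on the lip. Next I'll push along by the ridge.

```bash
python3 -m jog '[[0.004,0.0008,-0.001,0,0,0,0],[0.009,0.0017,-0.001,0,0,0,0],[0.014,0.0027,-0.001,0,0,0,0],[0.019,0.0036,-0.001,0,0,0,0],[0.024,0.0046,-0.001,0,0,0,0],[0.029,0.0056,-0.001,0,0,0,0],[0.033,0.0063,-0.001,0,0,0,0],[0.036,0.0069,-0.001,0,0,0,0],[0.039,0.0075,-0.001,0,0,0,0],[0.042,0.0081,-0.001,0,0,0,0],[0.045,0.0086,-0.001,0,0,0,0],[0.048,0.0092,-0.001,0,0,0,0]]'
```

```text
t: 9.75
eef_pos: [599.5, -10.2, 22.2]
eef_rot: [-0.002, 0.637, 0.771, -0.002]
contact_force: [-11.9, -1.8, 19.1]
gripper_width: 0.1
```

```bash
python3 -m jog '[[0.003,0.0006,0.0,0,0,0,0],[0.006,0.0011,0.0,0,0,0,0],[0.009,0.0017,0.0,0,0,0,0],[0.012,0.0023,0.0,0,0,0,0]]'
python3 - <<'E'
from h import *
for c,(a,b,d,e) in dict(scene=(140,280,130,280),top=(110,220,210,340)).items():
  im=manip.get_image(c)[a:b,d:e]; cv2.imwrite(f"pics/{c}6.png",cv2.resize(im,None,fx=4,fy=4,interpolation=2))
E
```

```text
t: 10.15
eef_pos: [605.7, -9.0, 22.1]
eef_rot: [-0.002, 0.637, 0.771, -0.002]
contact_force: [-10.8, -1.7, 16.4]
gripper_width: 0.3
```

View pics/scene6.png

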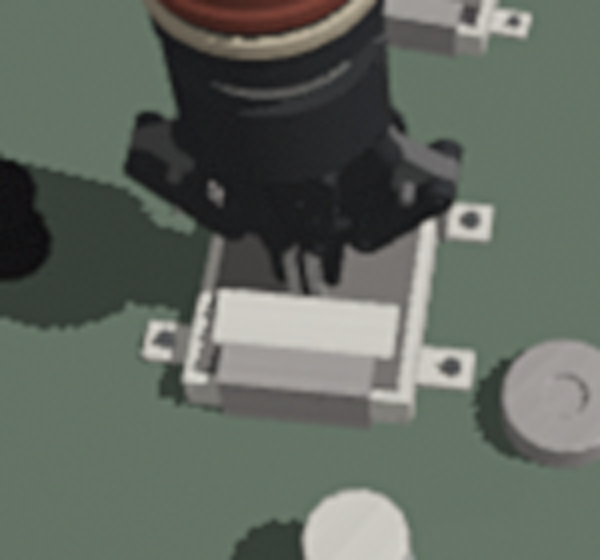

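View pics/top6.png

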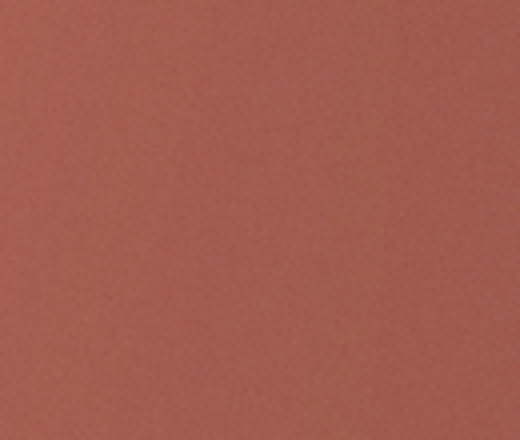

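The ridge has moved about 6 px and the edge is going under the lip; the fingertip sits against the step. (The arm blocks the top camera.) I'll continue to the stop, watching the force.

```bash
python3 -m jog '[[0.003,0.0006,0.0,0,0,0,0],[0.006,0.0011,0.0,0,0,0,0],[0.006,0.0011,0.0,0,0,0,0]]'
python3 -m jog '[[0.003,0.0006,0.0,0,0,0,0],[0.003,0.0006,0.0,0,0,0,0]]'
```

```text
t: 10.55
eef_pos: [607.5, -8.6, 21.8]
eef_rot: [-0.002, 0.637, 0.771, -0.003]
contact_force: [-14.1, -3.1, 20.4]
gripper_width: -0.1
t: 10.75
eef_pos: [607.7, -8.5, 21.6]
eef_rot: [-0.003, 0.637, 0.771, -0.004]
contact_force: [-18.4, -3.7, 21.9]
gripper_width: -0.1
```

```bash
python3 -m jog '[[0.004,0.0008,0.0,0,0,0,0],[0.004,0.0008,0.0,0,0,0,0]]'
python3 -m jog '[[0.004,0.0008,0.0,0,0,0,0],[0.004,0.0008,0.0,0,0,0,0],[0.004,0.0008,0.0,0,0,0,0]]'
```

```text
t: 10.95
eef_pos: [607.9, -8.3, 21.3]
eef_rot: [-0.004, 0.637, 0.77, -0.005]
contact_force: [-24.2, -6.8, 25.5]
gripper_width: -0.0
t: 11.25
eef_pos: [608.0, -8.3, 21.0]
eef_rot: [-0.005, 0.638, 0.77, -0.006]
contact_force: [-31.6, -8.2, 29.1]
gripper_width: 0.1
```

The force climbs to 31 N with no further motion, so the flap is at the stop. I'll ease off the push and lift away.

```bash
python3 -m jog '[[-0.006,-0.001,0.001,0,0,0,0],[-0.012,-0.0023,0.004,0,0,0,0],[-0.012,-0.0023,0.010,0,0,0,0],[-0.012,-0.0023,0.03,0,0,0,0],[-0.012,-0.0023,0.06,0,0,0,0],[-0.02,-0.0023,0.12,0,0,0,0],[-0.08,-0.0023,0.2,0,0,0,0],[-0.16,-0.0023,0.28,0,0,0,0],[-0.24,0.05,0.34,0,0,0,0],[-0.3,0.13,0.36,0,0,0,0],[-0.33,0.22,0.36,0,0,0,0],[-0.35,0.31,0.36,0,0,0,0]]'
python3 -m jog '[[-0.02,0.08,0,0,0,0,0],[-0.04,0.16,0,0,0,0,0],[-0.06,0.25,0,0,0,0,0],[-0.08,0.33,0,0,0,0,0],[-0.08,0.33,0,0,0,0,0],[-0.08,0.33,0,0,0,0,0]]'
python3 - <<'E'
from h import *
for c,(a,b,d,e) in dict(scene=(140,300,110,290),top=(80,220,190,370)).items():
  im=manip.get_image(c)[a:b,d:e]; cv2.imwrite(f"pics/{c}7.png",cv2.resize(im,None,fx=4,fy=4,interpolation=2)) if c=="x" else cv2.imwrite(f"pics/{c}7.png",cv2.resize(im,None,fx=3.7,fy=3.7,interpolation=2))
  m=model(c); R=lambda p:np.array([[.982,.189],[-.189,.982]])@(p[:2]-[597.8,-10.65])
  for n,z in [("flap_edge",21.5),("flap_hinge",21.5),("flap_push",23),("tray_lip",26.5)]:
    print(c,n,[(np.round(R(onz(c,l["centre"],z,m)),1),round(l["confidence"],2)) for l in manip.landmark_of(n,c)])
  for n in ["loupe","jar","block"]: print(c,n,[np.round(l["centre"],1) for l in manip.landmark_of(n,c)])
E
```

```text
t: 12.45
eef_pos: [442.0, 145.0, 203.3]
eef_rot: [0.001, 0.638, 0.77, 0.001]
contact_force: [1.3, -0.2, -0.5]
gripper_width: 0.0
t: 13.05
eef_pos: [402.6, 309.7, 201.9]
eef_rot: [0.0, 0.636, 0.772, -0.0]
contact_force: [-0.7, -0.7, -1.1]
gripper_width: -0.2
scene flap_edge [(array([-142. ,   25.9]), 0.75), (array([55.4,  5.9]), 0.74), (array([ 56.8, 100.5]), 0.41)]
scene flap_hinge [(array([-36.7,  -3.9]), 0.75), (array([-206.9,   23.3]), 0.74)]
scene flap_push [(array([13.8, -3.8]), 0.74), (array([-168.7,   25.4]), 0.67)]
scene tray_lip [(array([48.9,  0.1]), 0.71), (array([-136.2,   19.7]), 0.6), (array([   7.8, -116.4]), 0.59)]
scene loupe [array([133.3, 203.4])]
scene jar [array([219.5, 285.2])]
scene block [array([268.8, 245.9])]
top flap_edge [(array([52.1, -0.4]), 0.86), (array([-142.8,   18.6]), 0.81), (array([-33.5,  -4.9]), 0.32)]
top flap_hinge [(array([-209.1,   25.8]), 0.59), (array([-29.6,  -1.1]), 0.56), (array([54.1, -1.6]), 0.26)]
top flap_push [(array([16.7,  5. ]), 0.9), (array([-172.7,   21.5]), 0.74), (array([ 41.7, 104.4]), 0.56)]
top tray_lip [(array([-141.1,   20.6]), 0.89), (array([44.4,  2.3]), 0.81)]
top loupe [array([347.5, 153.7]), array([272.9, 168.3])]
top jar [array([239.3, 110.1])]
top block [array([212.2, 154.9]), array([270.4, 157. ])]
```

View pics/scene7.png

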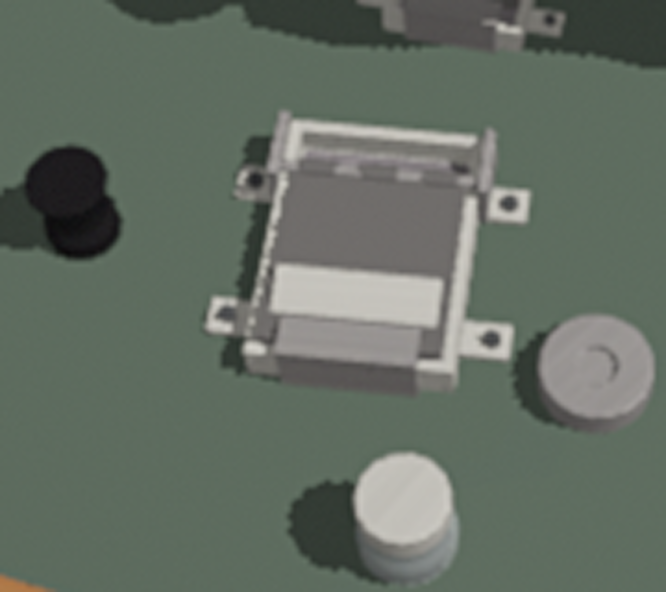

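View pics/top7.png

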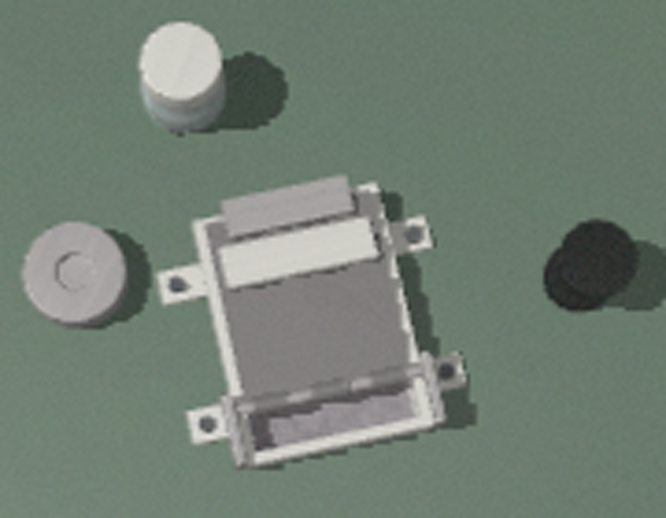

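Both views show the flap flat with its ridge right up against the lip and the edge beneath it. Everything around the tray is where it was and the robot is clear. Handing in.

```bash
python3 -c "
from rig import manip
print(manip.close_job())"
```

```text
the job is handed in; nothing more can be done
None
```

The flap is closed over the watch movement, with its free edge under the steel lip, and I handed the job in just after 13 s of the 42 s allowed. Using the shut fingertips on the outer face only, I swung the flap over and pressed it flat (tip at 22.8 mm, 8 N). I then slid it forward by the ridge until it stopped moving, with about 33 N of horizontal push.

**Last checks:**
- **Flap:** after letting go, the scene and top pictures show it staying flat, with the ridge right up against the lip.
- **Edge position:** the networks put the flap's edge at 52 mm (top camera) and 55 mm (scene camera) along the tray; 52 mm is needed and 56 mm is fully home. The top value is borderline. The other marks suggest it is fully home: the hinge reads -30 and -37 mm against -34 at home, and the push point 14 and 17 mm against 14. The edge itself is hidden under the lip, so I relied on the force at the stop and where the ridge sits.
- **Loupe, jar and block:** they stand where they were, within 1 to 4 pixels, which is about the networks' normal error.
- **Movement:** it was not touched by any planned motion. It is now covered, so I couldn't check it directly.

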